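Switch on the kitchen bar light

TASK

Switch on the long bar-shaped battery light that stands on the kitchen counter: with a fingertip inside its recessed slot, slide the little switch all the way towards the white lens, then let go. Leave the round light switched off.

Things in the scene. Friction and masses are not known exactly. Their poses are not given: they have to be found in the camera images.
- bar_light: Long grey bar light, fixed flat on the counter. Origin on the counter under the middle of its switch slot; z up; x along the bar towards the white lens. Spans x -60 to 170 mm (lens 60 to 162), 64 mm wide, top 40 mm above the counter (black dock under it 78 mm wide, 6 high). Open-topped slot: x -45 to 45, y -18 to 18 mm, 12 mm deep (black floor 28 mm above the counter).
- bar_switch (a joint): Bar light's aluminium switch in its slot, 14 mm long (x), 26 wide, 10 high, top 1.5 mm below the rim. Value in m: 0 off, 0.028 fully on (towards the lens); its middle is at x = 6 mm + value in bar_light. Starts at 0 to 0.006, slides with about 1.5 N, stays where left. The free slot behind it (away from the lens), 44 mm or longer, takes a fingertip or both tips shut together.
- round_light: Round grey light with a white lens ring, 160 mm across and 40 mm high, fixed to the counter, with an identical slot and switch in its middle. Origin on the counter under its centre, z up, x along its slot in the direction that turns it on. Not to be switched.
- round_switch (a joint): Position of the round light's switch in m: 0 off, 0.028 fully on; starts at 0 to 6 mm and must stay off.

How it is judged:
By the outcome, as a careful person would: the job done as asked, in the order asked, and still so for the second after the job is handed in, with the robot touching nothing.
It also fails if it takes over 32 s, if anything falls off the work surface, if the arm or the gripper's body presses on something with over 40 N, if the wrist force passes 120 N, or if a joint passes its speed limit or range.

ROBOT

A 6-joint arm with a two-finger parallel gripper is mounted at the origin on the work surface. World frame = base frame: x ahead of the robot, y to its left, z up, the work surface at z = 0. Lengths are in m, angles in degrees, forces in N, time in s.
With the tool pointing down it reaches from about 0.25 to 0.775 m from the base axis. Payload 4 kg.
Tool frame: the origin (TCP) lies on the mounting face of the last link; the fingertips stand 173 mm ahead of it and the grasp point (between the pads) lies 155 mm ahead of it; z points along the fingers, x is the direction in which the jaws open and shut, and the axes are right-handed (so a half turn about z gives the same grasp; the last joint's range is limited). The gripper opens to 85 mm and grips with 20 to 120 N. Pads are 22 mm wide; open, the fingers measure 114 mm over their backs; the gripper's body (76 mm by 85 mm) begins 54 mm behind the grasp point. The pads swing forward as they close: fully open they stand 13 mm farther back than shut.
Start: joints at [-76.725, 4.996, 78.535, -0, 96.463, -5.907], TCP at [0.181, -0.519, 0.405] pointing down, gripper open.
Joint ranges: [-177.83, 177.83], [-43.37, 116.18], [15.69, 146.23], [-61.86, 241.86], [9.47, 152.12], [-147.06, 147.06]. Speed limits (degrees/s): [159.86, 159.86, 180, 180, 180, 180].

INTERFACE

Orientations are given as a 3x3 rotation matrix whose columns are the frame's x, y, z axes.
In Python, from plant import readout, get_image, camera_info, sign_off gives the robot as it stands.
- The arm moves only by the shell command python3 -m jog 'ROWS' [OPENING]. ROWS is text: rows parted by semicolons, each of 6 numbers parted by spaces: the shift along the tool's x, y, z in mm, then the turn, a rotation vector about the tool's x, y, z in rad. A call has 1 to 10 rows; each row shifts and turns the commanded pose from where the row before left it, along the tool's axes as they then stand; what a row does not reach is not made up. A row lasts 1/8 s, in which the tool goes at most 62.5 mm and 10.7 degrees, less where a joint would pass 70% of its speed; a pose out of reach is approached as far as the arm can. A call is refused whole if a number of a shift passes 62.5 or a number of a turn 0.188, either way. A call with a gripper value outside its range is refused whole. OPENING is the opening, from -1 (shut) to 1 (fully open), set as the call begins (- or left out, the last holds). The fingers move at their own pace and stop on an object; the grip force is fixed at half the most. Time passes only in rows, so rows that do not move let the fingers close. It gives the time, the measured TCP pose, the force and the opening at its end, in the units of the state.
- readout.observe(): the state, without advancing time (a new reading comes with each control period).
- get_image(name): name is "scene" or "side" or "wrist"; returns the picture (400x640x3 uint8, red, green, blue); there is no depth.
- camera_info(name): a dict with "camera_matrix" (3x3 intrinsics, pixels), "xyz" and "orientation" of the camera in the world; the wrist camera has in their place "tool_from_camera" (4x4, takes a point from camera to tool coordinates, whose origin is the TCP and whose axes are the tool frame's). Camera axes: x right, y down, z forward; pixel columns grow to the right and rows downward; lengths in m; the calibration is good to about 2 mm. A picture is of the moment at which its call begins: read the wrist's pose just before it. camera_info takes no time and is no camera call.
- sign_off(): hands the job in, once; it reports no verdict.
The state is a dict: "clock": time; "q": joint angles; "joint_velocities": joint speeds; "joint_efforts": joint torques, N m; "position": TCP position; "ee_rot": TCP orientation; "force": force on the tool from outside, world axes, zero at the start; "moment": the same for the moment, N m; "grip_width": finger opening in m.
Only numpy, scipy, OpenCV 4.12 (cv2) and the standard library are available. Lean on these libraries where they do the work, as an engineer would, in place of code of your own. Each camera call takes 0.05 s, during which the arm holds its last target. There are 200 camera calls.

## Working session

There is one attempt and no reset: what is moved stays moved. The work goes in short steps, Python scripts to look and compute and a shell command to move; the robot and the scene stay as the last step left them, time stands still between calls to the robot, and variables do not carry over. Pictures are saved under pics/ and viewed, about 8 in all and at most 12, crops included, and the job is handed in when it is done.

```bash
mkdir -p pics; ls; python3 - <<'E'
from plant import readout,get_image,camera_info
import cv2,numpy as np
s=readout.observe();print(s['clock'],s['position'],np.round(s['ee_rot'],3),s['grip_width'])
for n in ("scene","wrist"):
    i=camera_info(n);print(n,{k:np.round(v,4).tolist() for k,v in i.items() if not isinstance(v,str)})
    cv2.imwrite(f"pics/{n}0.png",get_image(n)[:,:,::-1])
E
```

```text
pics
0.0 [ 0.18070132 -0.51934334  0.40350861] [[ 0.329 -0.944 -0.001]
 [-0.944 -0.329  0.002]
 [-0.002 -0.    -1.   ]] 0.08512937797943368
scene {'camera_matrix': [[418.7439, 0.0, 319.6876], [0.0, 418.7439, 205.1088], [0.0, 0.0, 1.0]], 'xyz': [1.1704, -0.3128, 0.6206], 'orientation': [[0.4326, 0.5395, -0.7224], [0.9015, -0.2712, 0.3373], [-0.014, -0.7971, -0.6037]]}
wrist {'camera_matrix': [[278.4921, 0.0, 321.7504], [0.0, 278.4921, 199.9322], [0.0, 0.0, 1.0]], 'tool_from_camera': [[1.0, -0.0003, 0.0003, 0.0017], [0.0001, 0.9507, 0.3102, -0.08], [-0.0004, -0.3102, 0.9507, 0.0309], [0.0, 0.0, 0.0, 1.0]]}
```

View pics/scene0.png

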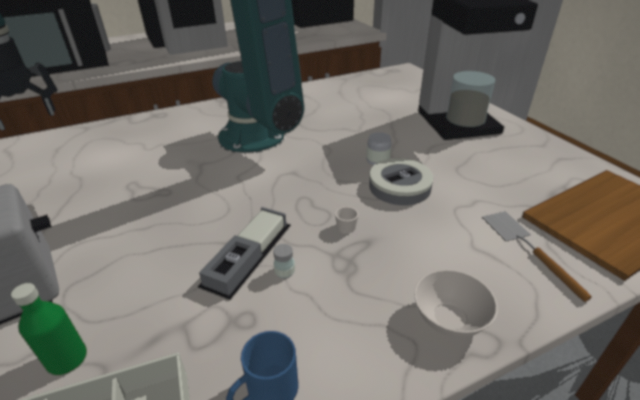

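View pics/wrist0.png

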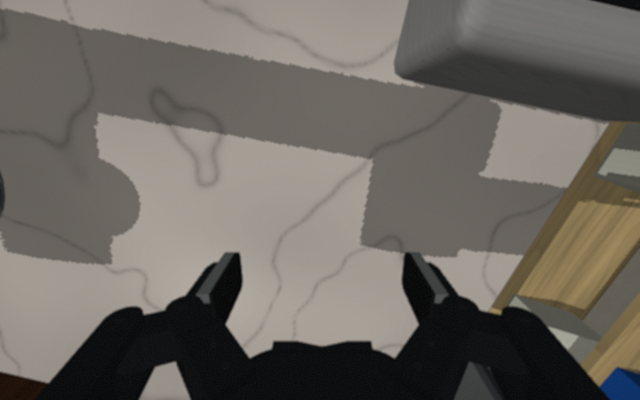

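The scene picture shows the bar light from about (215,280) to (275,215), with its lens at the upper right and its switch near (234,257). A small jar stands next to it at (284,262). The wrist picture doesn't show the lights yet.

```bash
cat > h.py <<'E'
from plant import readout,get_image,camera_info
import cv2,numpy as np
def cam(n):
    i=camera_info(n);K=np.array(i['camera_matrix'])
    if n!='wrist': return K,np.array(i['orientation']),np.array(i['xyz'])
    s=readout.observe();T=np.array(i['tool_from_camera']);R=np.array(s['ee_rot'])
    return K,R@T[:3,:3],R@T[:3,3]+np.array(s['position'])
def ray(c,uv,z):
    K,R,p=c;d=R@np.linalg.inv(K)@[uv[0],uv[1],1];return p+d*(z-p[2])/d[2]
def proj(c,X):
    K,R,p=c;x=K@(R.T@(np.array(X)-p));return x[:2]/x[2]
E
python3 - <<'E'
from h import *
c=cam('scene')
for n,uv,z in (('switch',(234,257),.0385),('jar',(284,272),0),('cup',(347,230),0),('nearendL',(203,263),.04),('nearendR',(232,278),.04),('farL',(261,210),.04),('farR',(285,214),.04)): print(n,ray(c,uv,z).round(3))
im=cv2.imread('pics/scene0.png')[195:305,180:310];cv2.imwrite('pics/c.png',cv2.resize(im,None,fx=5,fy=5,interpolation=2))
E
```

```text
switch [ 0.551 -0.214  0.038]
jar [ 0.598 -0.128  0.   ]
cup [0.54  0.049 0.   ]
nearendL [ 0.542 -0.273  0.04 ]
nearendR [ 0.606 -0.233  0.04 ]
farL [ 0.432 -0.115  0.04 ]
farR [ 0.47  -0.072  0.04 ]
```

View pics/c.png

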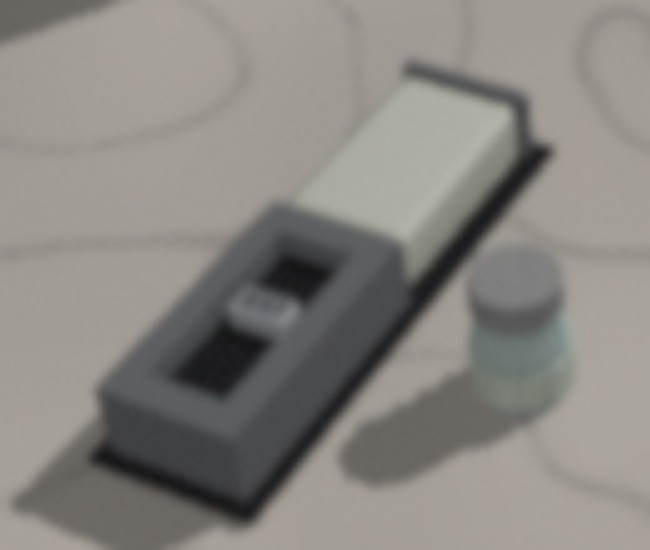

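```bash
cat >> h.py <<'E'
from scipy.optimize import least_squares
def fit(c,pts,uv,x0):
    def P(p): 
        C,S=np.cos(p[2]),np.sin(p[2]);pts_=np.array(pts,float)/1000
        return [proj(c,[p[0]+C*a-S*b,p[1]+S*a+C*b,z]) for a,b,z in pts_]
    r=least_squares(lambda p:(np.array(P(p))-uv).ravel(),x0);return r.x,r.fun.round(1)
def togo(p,x,y,z):
    """tip target in bar frame mm -> shift in tool axes, mm, and turn about tool z to align tool x with the bar"""
    s=readout.observe();R=np.array(s['ee_rot']);C,S=np.cos(p[2]),np.sin(p[2])
    w=np.array([p[0]+(C*x-S*y)/1e3,p[1]+(S*x+C*y)/1e3,z/1e3])+[0,0,.173]
    d=R.T@(w-s['position'])*1e3; b=R.T@[C,S,0]; a=np.arctan2(b[1],b[0]); 
    print('shift',d.round(1),'turn +x to bar',round(a,3),'or -x',round((a%(2*np.pi))-np.pi,3),'clock',s['clock'],'q6',s['q'][5])
E
python3 - <<'E'
from h import *
c=cam('scene')
p,r=fit(c,[(-60,32,40),(-60,-32,40),(60,32,40),(60,-32,40),(170,32,40),(170,-32,40)],np.array([(200,273.6),(228,283),(235.6,235.6),(261,244),(261,208),(285,215)]),[.55,-.21,2.3])
print(p,np.degrees(p[2]),r)
togo(p,-23,0,140)
E
```

```text
[ 0.55465112 -0.21936107  2.27350618] 130.26230886071644 [-0.4  0.6 -0.1  1.3 -0.9  0.1  0.1 -0.2  0.4 -1.5  1.1 -1.7]
shift [-138.8 -460.    91. ] turn +x to bar 2.774 or -x -0.368 clock 0.1 q6 -5.907949678096991
```

```bash
python3 -m jog '-45 -20 0 0 0 0;-45 -40 0 0 0 0;-40 -45 0 0 0 0;-9 -59 0 0 0 0;0 -60 0 0 0 0;0 -60 0 0 0 0;0 -60 0 0 0 0;0 -60 0 0 0 0;0 -56 0 0 0 -0.184;0 0 0 0 0 -0.184' -1; python3 -m jog '0 0 30 0 0 0;0 0 30 0 0 0;0 0 20 0 0 0;0 0 0 0 0 0'
python3 - <<'E'
from h import *
p=[.5547,-.2194,2.2735]
togo(p,-23,0,140); print(readout.observe()['force'])
c=cam('wrist')
C,S=np.cos(p[2]),np.sin(p[2])
for a,b,z in [(-45,18,40),(45,18,40),(45,-18,40),(-45,-18,40),(-60,32,40),(60,32,40)]: print(proj(c,[p[0]+(C*a-S*b)/1e3,p[1]+(S*a+C*b)/1e3,z/1e3]).round())
cv2.imwrite('pics/w1.png',get_image('wrist')[:,:,::-1])
E
```

```text
clock: 1.35
position: [0.5727, -0.2351, 0.4017]
ee_rot: [[0.654, -0.756, -0.003], [-0.756, -0.655, 0.003], [-0.004, 0.001, -1.0]]
force: [0.1, -0.3, -0.7]
grip_width: -0.0003
clock: 1.85
position: [0.569, -0.2367, 0.3215]
ee_rot: [[0.646, -0.763, -0.006], [-0.763, -0.646, 0.003], [-0.006, 0.002, -1.0]]
force: [0.2, 0.3, 0.4]
grip_width: 0.0002
shift [ 0.6 -0.4  8.5] turn +x to bar -3.141 or -x 0.0 clock 1.85 q6 21.870870815157183
[0.1819256  0.34494685 0.37362663]
[345. 214.]
[252. 214.]
[249. 178.]
[346. 178.]
[360. 228.]
[237. 227.]
```

View pics/w1.png

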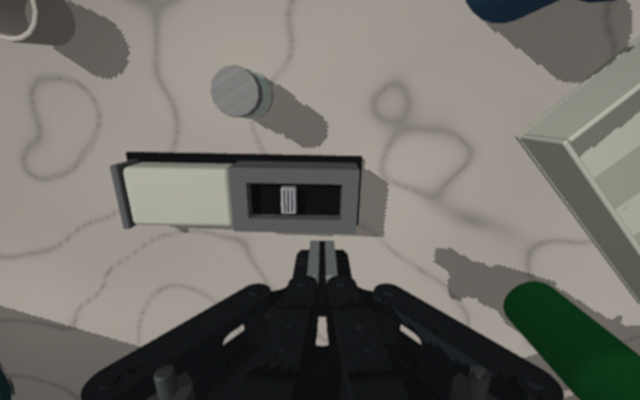

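The wrist picture agrees with the fit. The slot spans about (248,184) to (341,214), the switch is at about (289,200), and the lens is to the left, which is tool -x. Next I'll refine with a crop and check how much room the bottle leaves.

```bash
python3 - <<'E'
from h import *
c=cam('scene');print('bottle',ray(c,(62,365),0),'bottle top at z .15/.2',ray(c,(22,293),.15),ray(c,(22,293),.2))
im=cv2.imread('pics/w1.png')[145:255,225:375];cv2.imwrite('pics/c1.png',cv2.resize(im,None,fx=5,fy=5,interpolation=2))
E
```

```text
bottle [ 0.63039586 -0.53429227  0.        ] bottle top at z .15/.2 [ 0.6035401  -0.53570974  0.15      ] [ 0.66376393 -0.512026    0.2       ]
```

View pics/c1.png

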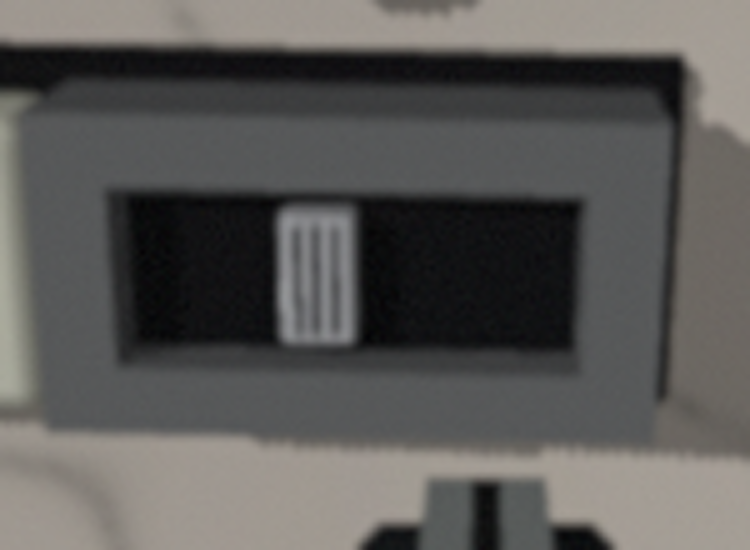

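The crop shows the rim corners clearly, with the switch at crop x 278–358 and free black floor to its right.

```bash
python3 - <<'E'
from h import *
c=cam('wrist')
uv=np.array([(108,190),(583,200),(580,372),(120,367),(22,110),(672,118),(655,440),(45,430)])/5+[225,145]-.4
p,r=fit(c,[(45,-18,40),(-45,-18,40),(-45,18,40),(45,18,40),(60,-32,40),(-60,-32,40),(-60,32,40),(60,32,40)],uv,[.555,-.22,2.27])
print(p,r)
C,S=np.cos(p[2]),np.sin(p[2])
for u in (278,358):
  w=ray(c,(u/5+224.6,275/5+144.6),.0385)[:2]-p[:2];print('switch edge bar x,y',(w@[C,S]*1e3).round(1),(w@[-S,C]*1e3).round(1))
togo(p,-23,0,60);togo(p,-23,0,32)
E
```

```text
[ 0.54958488 -0.22075333  2.25786009] [-0.3 -0.5  0.9 -1.   0.   0.3 -0.2 -0.1 -0.5  0.4 -0.1  0.9 -0.4  0.
  0.6  0.2]
switch edge bar x,y 13.6 -0.8
switch edge bar x,y -1.7 -1.0
shift [-1.9  4.9 90.6] turn +x to bar -3.126 or -x 0.016 clock 1.9 q6 21.870029365775082
shift [ -1.8   4.8 118.6] turn +x to bar -3.126 or -x 0.016 clock 1.9 q6 21.870029365775082
```

```bash
python3 -m jog '-2 4 0 0 0 0.016;0 0 30 0 0 0;0 0 30 0 0 0;0 0 25 0 0 0;0 0 5 0 0 0;0 0 0 0 0 0;0 0 0 0 0 0'
python3 - <<'E'
from h import *
p=[.5496,-.2208,2.2579];togo(p,-23,0,32)
c=cam('wrist');s=readout.observe()
im=get_image('wrist')[:,:,::-1];cv2.imwrite('pics/w2.png',cv2.resize(im[120:360,180:460],None,fx=2.5,fy=2.5,interpolation=2))
g=get_image('side')[:,:,::-1];cs=cam('side');u=proj(cs,[.55,-.22,.05]).astype(int);print('side uv',u)
x0,y0=max(u[0]-90,0),max(u[1]-75,0)
cv2.imwrite('pics/s2.png',cv2.resize(g[y0:y0+150,x0:x0+180],None,fx=4,fy=4,interpolation=2));print(x0,y0)
E
```

```text
clock: 2.78
position: [0.5657, -0.2385, 0.2369]
ee_rot: [[0.634, -0.773, 0.003], [-0.773, -0.634, -0.002], [0.003, -0.001, -1.0]]
force: [-0.5, 0.6, -1.0]
grip_width: 0.0
shift [-1.   1.3 31.9] turn +x to bar 3.141 or -x -0.0 clock 2.775 q6 22.511861518653948
side uv [256 140]
166 65
```

View pics/w2.png

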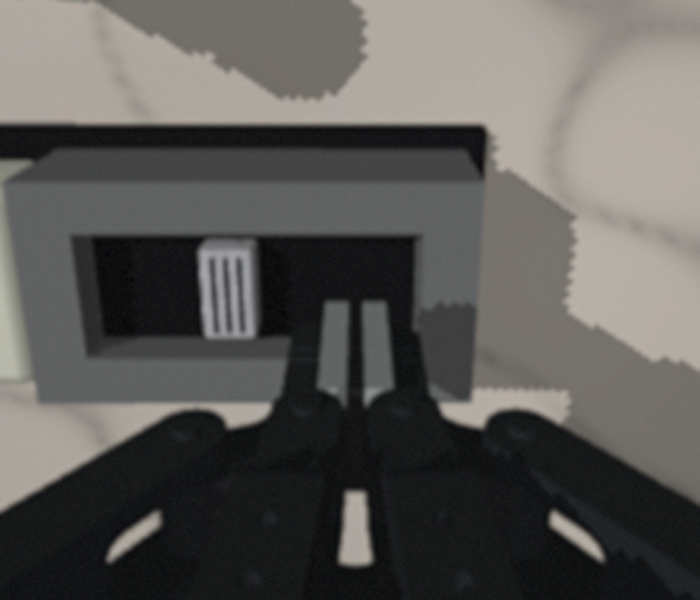

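View pics/s2.png

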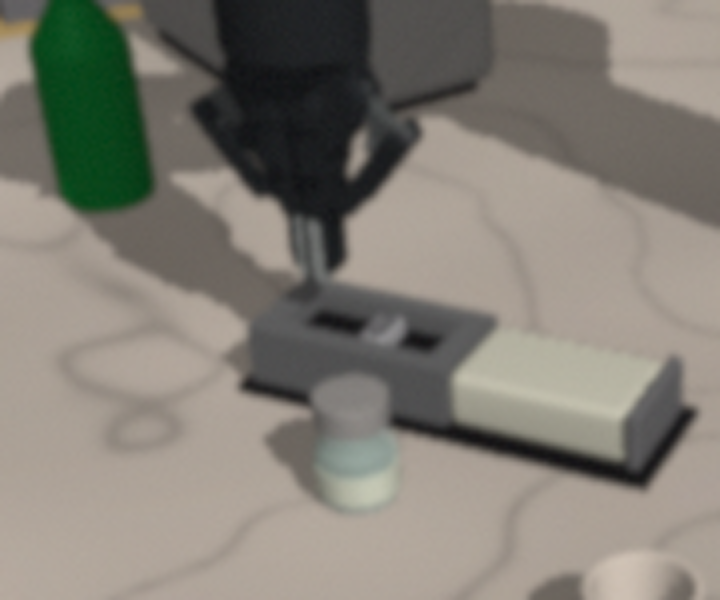

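The wrist picture shows the shut tips over the free part of the slot, with a small gap to the switch. The side view agrees, and nothing is in the way. I'll measure the light a second and last time from this image.

```bash
python3 - <<'E'
from h import *
c=cam('wrist')
uv=np.array([(72,236),(420,236),(88,357),(8,182),(485,180),(470,402),(38,402)])/2.5+[180,120]-.4
p,r=fit(c,[(45,-18,40),(-45,-18,40),(45,18,40),(60,-32,40),(-60,-32,40),(-60,32,40),(60,32,40)],uv,[.555,-.22,2.27])
print(p,r)
togo(p,-23,0,32)
s=readout.observe();R=np.array(s['ee_rot'])
for t in [(-11,-11,173),(11,-11,173),(0,-11,173)]: print((proj(c,np.array(s['position'])+R@np.array(t)/1e3)-[180,120]+.4)*2.5)
C,S=np.cos(p[2]),np.sin(p[2])
for u in (199,259):
  w=ray(c,(u/2.5+179.6,290/2.5+119.6),.0385)[:2]-p[:2];print('switch',(w@[C,S]*1e3).round(1),(w@[-S,C]*1e3).round(1))
E
```

```text
[ 0.54860465 -0.21977792  2.25511081] [-0.8 -0.8  1.8 -0.6 -0.5  0.8 -2.3 -0.4  0.8  0.7  1.1  0.7  0.   0.7]
shift [-2.2  1.4 31.4] turn +x to bar -3.139 or -x 0.002 clock 2.875 q6 22.513816117318196
[298.34784526 293.90772686]
[396.34586717 293.87743872]
[347.3480199  293.89258243]
switch 13.7 -1.7
switch -2.1 -1.8
```

```bash
python3 -m jog '-1 1.5 6 0 0 0;0 0 8 0 0 0;0 0 8 0 0 0;0 0 5 0 0 0;0 0 4 0 0 0;0 0 0 0 0 0'
```

```text
clock: 3.62
position: [0.5633, -0.2382, 0.2032]
ee_rot: [[0.634, -0.773, -0.001], [-0.773, -0.634, 0.0], [-0.001, 0.0, -1.0]]
force: [-0.4, 0.7, 0.2]
grip_width: -0.0002
```

```bash
for i in 1; do python3 -m jog '-4 0 0 0 0 0;-4 0 0 0 0 0;-4 0 0 0 0 0;-4 0 0 0 0 0;-4 0 0 0 0 0;-4 0 0 0 0 0;0 0 0 0 0 0'; done
```

```text
clock: 4.5
position: [0.548, -0.2195, 0.2039]
ee_rot: [[0.634, -0.773, -0.0], [-0.773, -0.634, 0.0], [-0.0, -0.0, -1.0]]
force: [-0.7, 0.0, 0.1]
grip_width: -0.0001
```

```bash
python3 -m jog '-3 0 0 0 0 0;-3 0 0 0 0 0;-2 0 0 0 0 0;0 0 0 0 0 0'
```

```text
clock: 5.0
position: [0.543, -0.2134, 0.2038]
ee_rot: [[0.634, -0.773, -0.0], [-0.773, -0.634, 0.0], [-0.0, -0.0, -1.0]]
force: [1.2, 0.6, 1.2]
grip_width: 0.0002
```

```bash
python3 -m jog '-2 0 0 0 0 0;-2 0 0 0 0 0;-2 0 0 0 0 0;0 0 0 0 0 0'; python3 -m jog '-2 0 0 0 0 0;-1 0 0 0 0 0;0 0 0 0 0 0'
```

```text
clock: 5.5
position: [0.5392, -0.2087, 0.2038]
ee_rot: [[0.634, -0.773, -0.0], [-0.773, -0.634, 0.0], [-0.0, 0.0, -1.0]]
force: [1.1, -0.8, 1.6]
grip_width: -0.0
clock: 5.88
position: [0.5375, -0.2067, 0.2039]
ee_rot: [[0.634, -0.773, 0.001], [-0.773, -0.634, -0.001], [0.001, -0.0, -1.0]]
force: [1.8, -1.1, 1.1]
grip_width: -0.0001
```

```bash
for k in 1; do python3 -m jog '-1 0 0 0 0 0;-1 0 0 0 0 0;0 0 0 0 0 0'; python3 -m jog '-1 0 0 0 0 0;0 0 0 0 0 0'; done; python3 - <<'E'
from h import *
togo([.5486,-.2198,2.2551],20,0,32)
im=get_image('wrist')[:,:,::-1];cv2.imwrite('pics/w3.png',cv2.resize(im[120:300,140:440],None,fx=2.5,fy=2.5,interpolation=2))
E
```

```text
clock: 6.25
position: [0.5368, -0.206, 0.204]
ee_rot: [[0.634, -0.773, 0.004], [-0.773, -0.634, -0.003], [0.005, -0.001, -1.0]]
force: [5.1, -5.7, -2.0]
grip_width: -0.0001
clock: 6.5
position: [0.5365, -0.2057, 0.2042]
ee_rot: [[0.634, -0.774, 0.005], [-0.774, -0.634, -0.005], [0.007, -0.001, -1.0]]
force: [7.3, -7.3, -2.9]
grip_width: -0.0
shift [-1.4 -0.5 -0.8] turn +x to bar -3.139 or -x 0.002 clock 6.5 q6 24.10604207696729
```

View pics/w3.png

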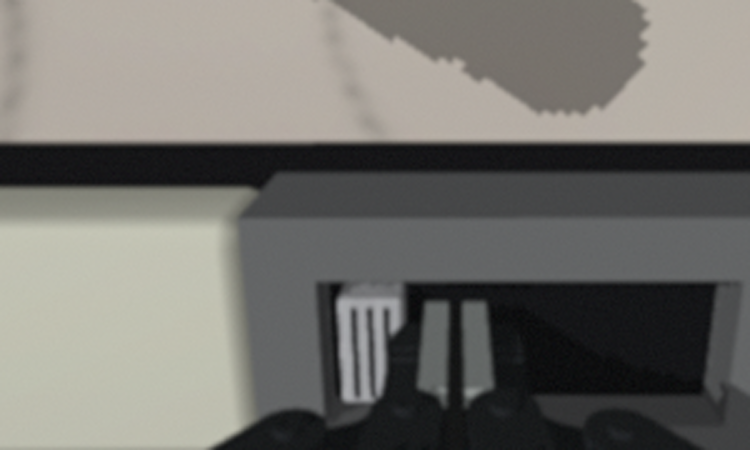

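The push force rose to about 10 N with almost no further motion, and the switch sits about 4 mm short of the slot end. That matches the full-on position, so I'll back off and lift.

```bash
python3 -m jog '6 0 0 0 0 0;6 0 0 0 0 0;0 0 0 0 0 0;0 0 -10 0 0 0;0 0 -20 0 0 0;0 0 -40 0 0 0;0 0 -40 0 0 0;0 0 0 0 0 0;0 0 0 0 0 0'; python3 - <<'E'
from h import *
im=get_image('wrist')[:,:,::-1].copy();c=cam('wrist')
cv2.imwrite('pics/w4.png',cv2.resize(im[130:260,220:420],None,fx=4,fy=4,interpolation=2))
g=get_image('scene')[:,:,::-1];a=cv2.imread('pics/scene0.png')
cv2.imwrite('pics/r.png',np.hstack([cv2.resize(x[155:205,365:440],None,fx=5,fy=5,interpolation=2) for x in (a,g)]))
E
```

```text
clock: 7.68
position: [0.5428, -0.2133, 0.3138]
ee_rot: [[0.634, -0.773, -0.0], [-0.773, -0.634, 0.0], [-0.0, 0.0, -1.0]]
force: [0.5, -0.8, -0.1]
grip_width: 0.0004
```

View pics/w4.png

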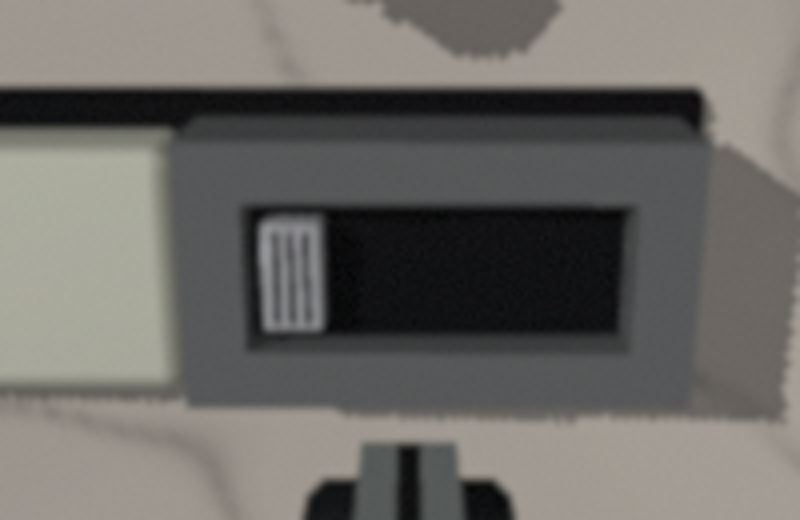

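View pics/r.png

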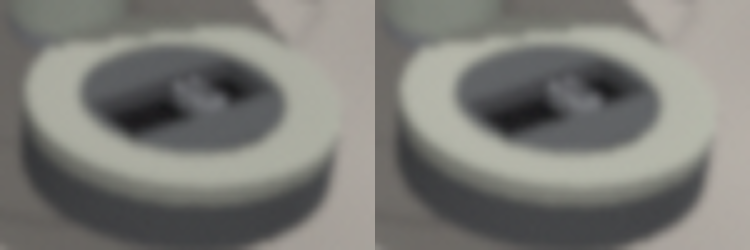

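The bar switch's middle is at crop x 292 in a slot spanning 245 to 632. That puts it at about 34 mm, which is fully on, and the tips are clear of it. The round switch looks unchanged.

```bash
python3 -c "
from plant import sign_off
print(sign_off())"
```

```text
the job is handed in; nothing more can be done
None
```

The bar light is switched on, and I handed the job in at about 7.8 s of robot time, well under the 32 s limit. I put the shut fingertips into the free part of its slot and slid the switch towards the lens until it hit its stop. Then I backed off and lifted clear.

- **Bar switch:** the force was about 2 N while it slid and rose to about 10 N at the stop. In the last wrist picture its middle is at about 34 mm, which is the fully-on position.
- **Clear of everything:** the tips were about 14 cm above the counter at the end, and the force reading was back to about zero (1 N or less).
- **Round light:** it looks the same in the before and after scene pictures, and the arm never went near it.
- **One disagreement:** the scene camera put the bar light about 5 mm from where the wrist camera did. I went with the wrist camera, and the tips entered the slot without touching the sides.

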